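Bolt the rack carriage and hold the fraction collector's gate wide open

ROBOT

A 6-joint arm with a two-finger parallel gripper is mounted at the origin on the work surface. World frame = base frame: x ahead of the robot, y to its left, z up, the work surface at z = 0. Lengths are in mm, angles in rad, forces in N, time in s.
With the tool pointing down it reaches from about 375 to 975 mm from the base axis. Payload 3.8 kg.
Tool frame: the origin (TCP) lies between the finger pads; the fingertips stand 25 mm ahead of it and the grasp point (between the pads) lies 6 mm ahead of it; z points along the fingers, y is the line along which they close (so a half turn about z gives the same grasp; the last joint's range is limited). The gripper opens to 88 mm and grips with 3 to 60 N. Pads are 18 mm wide; open, the fingers measure 123 mm over their backs; the gripper's body (75 mm by 187 mm) begins 45 mm behind the grasp point.
Start: joints at [1.225, 0.264, 1.604, -0, 1.274, -0.037], TCP at [205.141, 643.067, 263.706] pointing down, gripper open.
Joint ranges: [-2.63, 2.63], [-0.94, 2.18], [0.31, 2.57], [-1.31, 4.45], [0, 2.66], [-2.55, 2.55]. Speed limits (rad/s): [2.57, 2.57, 3.14, 3.14, 3.14, 3.14].

INTERFACE

Orientations are given as a unit quaternion [x, y, z, w].
In Python, from cell import env gives the robot as it stands.
- The arm moves only by the tool drive_tool, never from a script. Its argument "motion" is a list that holds one entry, the list of rows, each a list of 7 numbers: the shift along the tool's x, y, z scaled (see below), then the turn, a rotation vector about the tool's x, y, z scaled (see below), then the closure, from 0 (fully open) to 1 (shut). A call has 1 to 12 rows; each row shifts and turns the commanded pose from where the row before left it, along the tool's axes as they then stand; what a row does not reach is not made up. The controller multiplies each number of a shift by 30 cm and each number of a turn by 6 degrees. A row lasts 1/12 s, in which the tool goes at most 41.7 mm and 7.16 degrees, less where a joint would pass 70% of its speed; a pose out of reach is approached as far as the arm can. A call with a number of a shift or a turn outside -1 to 1 is refused whole. A call with a gripper value outside its range is refused whole. The fingers move at their own pace and stop on an object; the grip force is fixed at half the most. Time passes only in rows, so rows that do not move let the fingers close. It gives the time, the measured TCP pose, the force, the opening and the grip force at its end, in the units of the state.
- env.get_state(): the state, without advancing time (a new reading comes with each control period).
- env.get_image(name): name is "side" or "top" or "wrist"; returns a dict with "pixels" (420x560x3 uint8, blue, green, red), "mtx" (3x3 intrinsics, pixels), "k1" (the pictures are not rectified: a ray, as slopes to the right and down, at radius r is drawn at 1 + k1 r^2 times it, then the intrinsics apply), "eye" and "attitude" of the camera in the world. Camera axes: x right, y down, z forward; pixel columns grow to the right and rows downward; lengths in mm; the calibration is good to about 2 mm. A picture is of the moment at which its call begins. There is no depth.
- env.sign_off(): hands the job in; it is judged then, once.
Trained networks look in a picture, given as the dict that the camera call returned (one of the last four; its "shot" number tells which), for a name from the list of things; names that differ only in an ending like _2 or _b are one class to them, and where a whole thing is asked for, a point or a joint stands for the part that bears it (a point fixed in the world has none). Each returns a list of dicts, best first, with "score" (0 to 1); they miss things now and then, are a little off and sometimes report something else, mostly with a low value. They report only what shows in the picture. A call takes as long as a camera call.
- env.recognise(picture, thing): "point" ([column, row] in pixels, amid what is visible of it).
- env.regions_of(picture, thing): "pixels" (420x560 bool, what is visible of it) and "point" ([column, row] in pixels, amid what is visible of it).
- env.spot_point(picture, thing): "point" ([column, row] in pixels: a listed point, or the origin of a listed thing).
The state is a dict: "t": time; "joint_pos": joint angles; "joint_vel": joint speeds; "tau": joint torques, N m; "position": TCP position; "orientation": TCP orientation; "contact_force": force on the tool from outside, world axes, zero at the start; "torque": the same for the moment, N m; "width": finger opening in mm; "grasp_force": force on a finger pad.
Only numpy, scipy, OpenCV 4.12 (cv2) and the standard library are available. Lean on these libraries where they do the work, as an engineer would, in place of code of your own. Each camera call takes 0.05 s, during which the arm holds its last target. There are 200 camera calls.

TASK

Get the fraction collector ready for its tube rack to be lifted out: with the gate still shut, slide the barrel bolt on the deck fully home into its keeper so that the spring-loaded rack carriage cannot roll out. Then squeeze the main catch and draw the gate ajar until it sits on its safety catch, squeeze the safety catch, and swing the gate out past its detent until it stands about square to the front of the bay. The gate closes by itself, so finish while still holding it wide open with the gripper, and leave the glassware and tools around it where they are.

Things in the scene. Friction and masses are not known exactly. Their poses are not given: they have to be found in the camera images.
- bay: Fraction collector, fixed: steel rack bay, white deck on its right. Origin at bench level mid-bay; x from gate to rear, y left as seen from the gate, z up (mm). Bay x -145..145, y -122..122, walls 100 high, posts and gate 120 high at the front. Deck top 100 high, y -226..-122. Dispensing beam over the rear: x 85..140, from 140 high up to 216. Rack of tubes: x -95..95, y -80..80, 136 high.
- gate_hinge (a point): Vertical hinge axis of the gate at the left front of the bay, 120 mm above the bench (top of the gate). Fixed to the bay (x -135, y 92 mm), with the bay's axes. Just left of it a spring plunger and a cam lobe (tops 132 mm high) make the detent.
- gate_leaf: The gate: steel frame, clear panel, 14 mm thick, 6 to 184 mm from the hinge axis, 20 to 120 mm above the bench. Origin on the hinge axis at bench level; -y points from the hinge to the free end, -x out of the outer face, z up. On its flat top rail stand two catches: main 62 mm, safety 145 mm from the hinge.
- gate (a joint): Gate angle, rad: 0 shut, grows as the free end swings out in front of the bay (clockwise seen from above), 1.57 square to the front, stop 1.75. A spring closes it, 0.20 N m (shut) to 0.33 (square). Main catch holds it below 0.01; on the safety catch it lies at 0.06 to 0.14; the detent adds up to about 0.5 N m from 0.4 to 0.75; let go beyond, it falls back to about 0.95, half open.
- main_grip (a point): Middle of the main catch (the one nearer the hinge), 136 mm above the bench, axes of the gate. Two upright steel plates on the rail, 7 mm thick, 26 mm wide across the gate, 120 to 153 mm above the bench: the one nearer the hinge is fixed, the other slides towards it. 38 mm over the outer faces released (19 each side of this point), 27 mm squeezed.
- main_catch (a joint): Travel of the main catch's sliding plate, m: 0 released, 0.011 fully squeezed; spring 4 to 7 N. From 0.009 its bolt clears the strike: keep it squeezed while drawing the gate out to about 0.11 rad (7 mm at this catch; the safety catch stops it at about 0.13), then let go: the bolt snaps out in front of the strike and keeps the gate ajar.
- safety_grip (a point): Middle of the safety catch (the one nearer the free end), 136 mm above the bench, axes of the gate. Like the main catch, plates 17 mm wide across the gate: fixed plate nearer the hinge, sliding plate nearer the free end, 38 mm over the outer faces released (19 each side of this point), 27 mm squeezed. Also the handle to swing the gate by.
- safety_catch (a joint): Travel of the safety catch's sliding plate in m: 0 released, 0.011 fully squeezed; spring 4 to 7 N. Only while it is squeezed beyond about 0.009 can the gate go past 0.14 rad; beyond 0.25 rad it no longer matters.
- bolt_knob (a point): Top centre of the barrel bolt's upright round knob, 14 mm in diameter, from the rod (112 mm) up to 158 mm above the bench, on the deck at bay x -100, y -166 mm when withdrawn. It travels along the bay's +y (towards the rack). The guides of its track, 20 mm behind it, are 120 mm high. Axes of the bay.
- bolt (a joint): Travel of the bolt in m: 0 withdrawn, 0.036 fully home in the keeper. Stays where it is left; moves with about 2 N.
- keeper (a point): Mouth of the keeper, a steel staple (top 125 mm above the bench) on the rack carriage that takes the end of the 10 mm bolt rod; bay frame x -100, y -108, 112 mm above the bench.
- carriage (a joint): Travel of the rack carriage towards the gate in m: 0 at its place. A spring pushes it forward with 2.5 N against the shut gate; once bolted it can creep only 2 to 3 mm.
- amber_bottle: Amber glass bottle with white cap, 68 mm in diameter, 150 mm tall, origin under its centre; bystander.
- amber_jar: Amber glass jar with black lid, 56 mm in diameter, 80 mm tall, origin under its centre; bystander.
- beaker: Clear glass beaker, 68 mm in diameter, 85 mm tall, origin under its centre; bystander.
- flask: Clear conical flask, 74 mm in diameter, 95 mm tall, origin under its centre; bystander.
- spanner: Open-ended steel spanner 150 mm long, lying on the bench along its x; bystander.
- syringe: White plastic syringe about 120 mm long, lying on the bench along its x; bystander.
- union_nut: Loose steel union nut, 22 mm in diameter, 22 mm tall, standing on the deck behind the bolt; bystander.

How it is judged (in metres and radians):
On the way, in this order (a step that is already met when the one before it is completed fails the run):
1. the bolt is fully home in its keeper while the gate is still shut (value of joint bolt above 0.03 m and value of joint gate below 0.03 rad), for 0.2 s.
2. the main catch has been squeezed and let go, and the gate stands ajar on the safety catch (value of joint gate between 0.06 and 0.16 rad and value of joint main_catch below 0.003 m), for 0.2 s.
3. the safety catch is squeezed (value of joint safety_catch above 0.007 m and value of joint gate below 0.25 rad), for 0.05 s.
4. the gate is past its detent (value of joint gate above 1.15 rad), for 0.05 s.
At the end, for the whole second after the job is handed in: The gate is held by the fingers (contact force over 0.5 N), still, at 1.3 rad or more (75 degrees of 90), the bolt is at least 30 of its 36 mm home, and the carriage has moved forward less than 8 mm (value of joint gate above 1.3 rad and velocity of joint gate between -0.1 and 0.1 rad/s and contact force between the fingers and gate_leaf above 0.5 N and value of joint bolt above 0.03 m and value of joint carriage below 0.008 m); the arm keeps its last pose, push and grip.
It fails at once if the rack carriage rolls out (value of joint carriage above 0.012 m).
It fails at once if a bystander is moved by more than 3 cm or tipped over (distance of any of amber_bottle, amber_jar, beaker, flask, spanner, syringe, union_nut from where it was at the start of the episode above 0.03 m or angle between any of amber_bottle, amber_jar, beaker, flask's own z axis and vertical above 0.5 rad).
It also fails if it takes over 50 s, if anything falls off the work surface, if the arm or the gripper's body presses on something with over 40 N, if the wrist force passes 120 N, or if a joint passes its speed limit or range.

## Working session

There is one attempt and no reset: what is moved stays moved. The work goes in short steps, Python scripts to look and compute and a tool call to move; the robot and the scene stay as the last step left them, time stands still between calls to the robot, and variables do not carry over. Pictures are saved under pics/ and viewed, at most 10 in all, crops included, and the job is handed in when it is done.

Besides the shell and the picture viewer there is one more tool, called as a command line: name --argument value ..., lists and objects as JSON in quotes. drive_tool: Moves the arm, as the interface text tells. Shifts and turns lie within -1 to 1; 1 stands for 30 cm of shift or 6 degrees of turn. Its arguments: {"type":"object","properties":{"motion":{"type":"array","items":{"type":"array","items":{"type":"array","items":{"type":"number"}}}}},"required":["motion"]}

```bash
ls; mkdir -p pics
cat > h.py <<'E'
import numpy as np, cv2
from scipy.spatial.transform import Rotation as R
from cell import env
def rot(a):
    a=np.array(a,float); return a if a.shape==(3,3) else R.from_quat(a).as_matrix()
def ray(im,p):
    m=np.array(im["mtx"]); d=np.array([(p[0]-m[0,2])/m[0,0],(p[1]-m[1,2])/m[1,1]]); u=d.copy()
    for _ in range(20): u=d/(1+im["k1"]*(u@u))
    return np.array(im["eye"],float), rot(im["attitude"])@np.r_[u,1]
def at_z(im,p,z):
    e,d=ray(im,p); return e+d*(z-e[2])/d[2]
def tri(obs):
    A=np.zeros((3,3));b=np.zeros(3)
    for im,p in obs:
        e,d=ray(im,p);d/=np.linalg.norm(d);P=np.eye(3)-np.outer(d,d);A+=P;b+=P@e
    return np.linalg.solve(A,b)
def proj(im,X):
    c=rot(im["attitude"]).T@(np.array(X,float)-im["eye"]);u=c[:2]/c[2];u=u*(1+im["k1"]*(u@u));m=np.array(im["mtx"])
    return np.array([m[0,0]*u[0]+m[0,2],m[1,1]*u[1]+m[1,2]])
E
python3 - <<'E'
from h import *
s=env.get_state();print(s)
Z=dict(bay=0,gate_hinge=120,main_grip=136,safety_grip=136,bolt_knob=158,keeper=112,gate_leaf=0)
ims={n:env.get_image(n) for n in("top","side","wrist")}
for n,im in ims.items():
    cv2.imwrite(f"pics/{n}0.png",im["pixels"]); print(n,im["eye"],im["attitude"],im["k1"])
    for t in Z:
        for r in env.spot_point(im,t)[:2]: print(n,t,round(r["score"],2),np.round(r["point"],1),np.round(at_z(im,r["point"],Z[t]),1))
cv2.imwrite("pics/both.png",np.hstack([cv2.resize(ims[n]["pixels"],(400,300)) for n in("side","wrist")]))
E
```

```text
pics
{'t': 0.0, 'joint_pos': array([ 1.22511608e+00,  2.64736894e-01,  1.60535870e+00,  3.63211124e-05,
        1.27371856e+00, -3.69359225e-02]), 'joint_vel': array([ 0.00016618, -0.00056208, -0.00022301, -0.00092291, -0.00106328,
       -0.00187604]), 'tau': array([-1.58395476e-03, -5.02111459e+01, -3.56874239e+01,  7.25189410e-02,
        2.95255089e-02, -1.69356476e-04]), 'position': array([204.89898571, 642.46031075, 262.40717432]), 'orientation': array([ 1.53764935e-01,  9.88106832e-01, -1.08718923e-03, -2.28244878e-04]), 'contact_force': array([0.51808719, 1.28867491, 0.40781115]), 'torque': array([-0.0295522 ,  0.01368897,  0.05399956]), 'grasp_force': 0.0, 'width': 88.08580309599718}
top [ 411.99343932  -34.98743349 1078.35133633] [-0.70125183  0.70727425 -0.06480415  0.06172056] -0.07106914595530202
top bay 0.73 [241.3 148.1] [746.1  25.4   0. ]
top gate_hinge 0.95 [189.7 200.6] [604.7 117.9 120. ]
top main_grip 0.79 [222.6 198.6] [604.8  53.  136. ]
top safety_grip 0.82 [265.2 202.1] [597.4 -27.6 136. ]
top safety_grip 0.56 [160.2 159.2] [683.3 174.1 136. ]
top bolt_knob 0.77 [320.9 175.6] [ 642.6 -132.1  158. ]
top keeper 0.62 [296.3 182. ] [641.7 -88.5 112. ]
top gate_leaf 0.94 [198.1 211.4] [604.9 118.4   0. ]
side [ 230.50964615 -433.57239568  801.19074231] [ 0.87886085 -0.33723034  0.11349984 -0.3178004 ] 0.03982930322763638
side bay 0.57 [314.  207.2] [741.4  23.7   0. ]
side gate_hinge 0.72 [247.2 182.5] [602.1 117.  120. ]
side main_grip 0.86 [261.4 190.7] [601.1  61.9 136. ]
side safety_grip 0.84 [289.7 211.5] [607. -27. 136.]
side safety_grip 0.33 [385.6 310.2] [ 578.1 -312.6  136. ]
side bolt_knob 0.82 [335.3 227.7] [ 634.  -134.5  158. ]
side keeper 0.83 [318.3 226.5] [637.9 -85.9 112. ]
side gate_leaf 0.7 [251.3 217.8] [596.  107.6   0. ]
wrist [127.14862721 666.83028575 383.71543691] [0.79725343 0.58268041 0.0924513  0.12776253] -0.06085623293250763
```

View pics/top0.png

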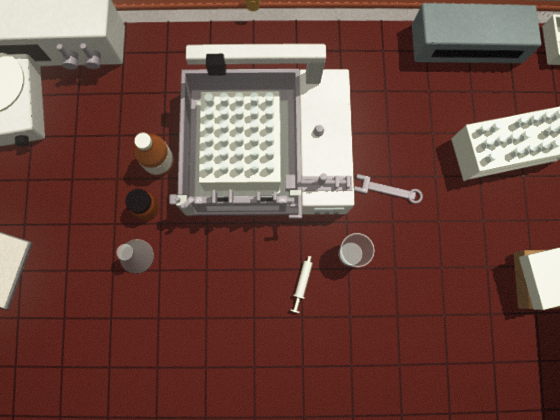

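View pics/side0.png

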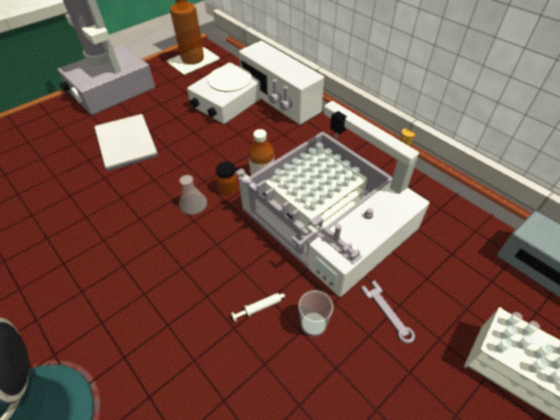

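Run:
```python
from h import *
from scipy.optimize import least_squares
ims=[env.get_image(n) for n in("top","side")]
P=dict(bay=(0,0,0),gate_hinge=(-135,92,120),main_grip=(-135,30,136),safety_grip=(-135,-53,136),bolt_knob=(-100,-166,158),keeper=(-100,-108,112),gate_leaf=(-135,92,0))
obs=[]
for im in ims:
    for t in P:
        r=env.spot_point(im,t)
        if r: obs.append((im,t,r[0]["point"]))
def X(v,p): return np.r_[R.from_euler("z",v[2]).as_matrix()[:2,:2]@np.array(p[:2])+v[:2],p[2]]
def f(v): return np.concatenate([proj(i,X(v,P[t]))-p for i,t,p in obs])
s=least_squares(f,[742,25,0],loss="soft_l1",f_scale=2,x_scale=[1,1,.01])
print(s.x,np.degrees(s.x[2]));r=s.fun if 0 else f(s.x).reshape(-1,2)
for o,q in zip(obs,r): print(o[1],np.round(q,1))
for t in P: print(t,np.round(X(s.x,P[t]),1))
for im in ims:
  for b in("amber_bottle","amber_jar","beaker","flask","spanner","syringe","union_nut"):
    q=env.spot_point(im,b)
    if q: print(b,round(q[0]["score"],2),np.round(at_z(im,q[0]["point"],100 if b=="union_nut" else 0)))
```

```text
[ 7.42981020e+02  2.29901886e+01 -1.14398600e-02] -0.6554556941660818
bay [0.4 1.9]
gate_hinge [-0.  -0.2]
main_grip [-2.7 -1. ]
safety_grip [-0.6 -2.6]
bolt_knob [4.4 0.6]
keeper [-1.1 -1.5]
gate_leaf [-118.8   74.6]
bay [-0.2  2.1]
gate_hinge [1.6 0.1]
main_grip [-2.   1.7]
safety_grip [1.1 1.3]
bolt_knob [7.1 1.5]
keeper [-1.6 -0.4]
gate_leaf [ 0.5 -2.2]
bay [743.  23.   0.]
gate_hinge [609.  116.5 120. ]
main_grip [608.3  54.5 136. ]
safety_grip [607.4 -28.5 136. ]
bolt_knob [ 641.1 -141.9  158. ]
keeper [641.8 -83.9 112. ]
gate_leaf [609.  116.5   0. ]
amber_bottle 0.77 [719. 204.   0.]
amber_jar 0.87 [617. 231.   0.]
beaker 0.65 [ 509. -202.    0.]
flask 0.96 [517. 249.   0.]
spanner 0.74 [748.  27.   0.]
syringe 0.68 [ 455. -106.    0.]
union_nut 0.69 [ 441. -104.  100.]
amber_bottle 0.68 [710. 205.   0.]
amber_jar 0.94 [606. 230.   0.]
beaker 0.97 [ 515. -201.    0.]
flask 0.75 [511. 248.   0.]
spanner 0.58 [ 644. -293.    0.]
syringe 0.67 [ 449. -103.    0.]
union_nut 0.43 [ 742. -135.  100.]
```

The top view shows the bay upright: catches at about (222,197) and (265,197), knob at (322,178), nut at (319,130) on the deck. The network points agree, and the gate runs almost along world y. In the side view the knob is at (335,228) and nothing stands in the swing area above 100 mm.

drive_tool --motion '[[[0, 0, 0, 0, 0, -0.95, 0], [0, 0, 0, 0, 0, -0.95, 0], [0, 0, 0, 0, 0, -0.95, 0], [-0.066, -0.114, 0, 0, 0, 0, 0], [-0.066, -0.114, 0, 0, 0, 0, 0], [-0.066, -0.114, 0, 0, 0, 0, 0], [-0.066, -0.114, 0, 0, 0, 0, 0], [-0.066, -0.114, 0, 0, 0, 0, 0], [-0.066, -0.114, 0, 0, 0, 0, 0], [-0.066, -0.114, 0, 0, 0, 0, 0], [-0.066, -0.114, 0, 0, 0, 0, 0], [-0.066, -0.114, 0, 0, 0, 0, 0]]]'

```text
t: 3.7
position: [380.7, 331.8, 264.0]
orientation: [0.005, 1.0, 0.0, 0.0]
contact_force: [1.5, -0.8, 0.9]
width: 88.3
grasp_force: 0.0
```

drive_tool --motion '[[[-0.066, -0.114, 0, 0, 0, 0, 0], [-0.066, -0.114, 0, 0, 0, 0, 0], [-0.066, -0.114, 0, 0, 0, 0, 0], [-0.066, -0.114, 0, 0, 0, 0, 0], [-0.066, -0.114, 0, 0, 0, 0, 0], [-0.066, -0.114, 0, 0, 0, 0, 0], [-0.066, -0.114, 0, 0, 0, 0, 0], [-0.066, -0.114, 0, 0, 0, 0, 0], [-0.066, -0.114, 0, 0, 0, 0, 0], [-0.066, -0.114, 0, 0, 0, 0, 0], [0, 0, 0, 0, 0, 0, 0]]]'

```text
t: 4.62
position: [577.4, -16.4, 263.9]
orientation: [0.008, 1.0, -0.002, 0.001]
contact_force: [-0.1, 0.3, -0.4]
width: 88.2
grasp_force: 0.0
```

```bash
cat > loc.py <<'E'
from h import *
from scipy.optimize import least_squares
P=dict(gate_hinge=(-135,92,120),main_grip=(-135,30,136),safety_grip=(-135,-53,136),keeper=(-100,-108,112),bay=(0,0,0))
def X(v,p): return np.r_[R.from_euler("z",v[2]).as_matrix()[:2,:2]@np.array(p[:2])+v[:2],p[2]]
E
python3 - <<'E'
from loc import *
s=env.get_state();print(s["t"],s["position"],s["orientation"],s["joint_pos"],s["contact_force"])
Q=rot(s["orientation"]);print(Q)
ims=[env.get_image(n) for n in("top","side","wrist")]
cv2.imwrite("pics/w1.png",ims[2]["pixels"])
obs=[];kn=[]
for k,im in enumerate(ims):
    for t in P:
        r=env.spot_point(im,t)
        if r and r[0]["score"]>.5: obs.append((im,t,r[0]["point"],3 if k==2 else 1,k))
    r=env.spot_point(im,"bolt_knob")
    if r: kn.append((im,r[0]["point"])); print("knob",k,r[0]["score"],r[0]["point"],at_z(im,r[0]["point"],158))
f=lambda v,w=1: np.concatenate([(proj(i,X(v,P[t]))-p) for i,t,p,s,k in obs])
s=least_squares(f,[742,25,0],loss="soft_l1",f_scale=2,x_scale=[1,1,.01])
print(s.x)
for o,q in zip(obs,f(s.x).reshape(-1,2)): print(o[4],o[1],np.round(o[2]),np.round(q,1),np.round(at_z(o[0],o[2],P[o[1]][2]),1))
for t in P: print(t,np.round(X(s.x,P[t]),1))
print("knob tri",tri(kn), X(s.x,(-100,-166,158)))
E
```

```text
4.6167 [577.3988858  -16.35110369 263.94786211] [ 0.0075899   0.99996923 -0.00151689  0.00128117] [-0.0698645   0.07907938  1.81832377 -0.00303136  1.24144472 -1.62450436] [-0.09888561  0.28134369 -0.36825335]
[[-0.9998815   0.01518321  0.00253923]
 [ 0.01517544  0.99988019 -0.00305314]
 [-0.00258528 -0.00301424 -0.99999212]]
knob 0 0.48 [323.3, 176.7] [ 640.49992543 -136.51244423  158.        ]
knob 1 0.72 [334.4, 227.1] [ 633.75054346 -132.21931516  158.        ]
knob 2 0.62 [110.5, 307.4] [ 638.82840985 -132.89133787  158.        ]
[ 7.40610221e+02  2.22386507e+01 -1.07551638e-02]
0 gate_hinge [190. 200.] [ 1.3 -0.6] [605.5 118.1 120. ]
0 main_grip [221. 194.] [1.  4.2] [614.1  55.7 136. ]
1 gate_hinge [249. 185.] [ 0.4 -3.1] [599.4 108.4 120. ]
1 main_grip [265. 190.] [0.5 1.7] [608.6  58.4 136. ]
1 safety_grip [290. 210.] [-0.2  2.6] [610.2 -24.2 136. ]
1 keeper [318. 226.] [ 0.  -0.3] [638.8 -85.3 112. ]
1 bay [315. 209.] [-0.8 -1.3] [739.   17.5   0. ]
2 gate_hinge [450. 239.] [-1.2  0.7] [606.  116.6 120. ]
2 main_grip [374. 248.] [-0.2  0.4] [605.6  53.8 136. ]
2 safety_grip [258. 249.] [0.2 0.5] [604.7 -29.4 136. ]
2 keeper [191. 278.] [ 2.1 -1. ] [640.3 -86.5 112. ]
2 bay [311. 308.] [ 0.9 -1. ] [742.   21.2   0. ]
gate_hinge [606.6 115.7 120. ]
main_grip [605.9  53.7 136. ]
safety_grip [605.  -29.3 136. ]
keeper [639.5 -84.7 112. ]
bay [740.6  22.2   0. ]
knob tri [ 637.94346862 -133.64631865  157.72825683] [ 638.83068202 -142.6762528   158.        ]
```

View pics/w1.png

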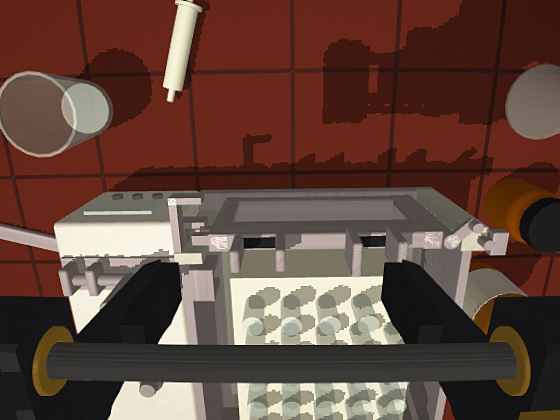

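The wrist view has the front of the bay at the top: safety plates at (235,250)/(280,250), main plates at (355,250)/(405,250), and the deck at left with posts at (68,275) and (92,272). The network's knob guess (110,307) lies by the black finger, so I'm checking it against projections.

Run:
```python
from loc import *
im=env.get_image("wrist");v=[740.6,22.2,-.0108]
for p in [(-100,-166,158),(-100,-166,112),(-100,-130,158),(-100,-108,112)]: print(p,proj(im,X(v,p)))
a=im["pixels"][220:400,20:220]; b=env.get_image("top")["pixels"][120:230,250:370]
c=np.hstack([cv2.resize(a,(440,396),interpolation=cv2.INTER_CUBIC),cv2.resize(b,(360,396),interpolation=cv2.INTER_CUBIC)]);cv2.imwrite("pics/z1.png",c)
```

```text
(-100, -166, 158) [ 95.01587985 307.0010678 ]
(-100, -166, 112) [120.60161184 275.89408907]
(-100, -130, 158) [145.1687822  307.73137476]
(-100, -108, 112) [190.95625529 276.42943465]
```

View pics/z1.png

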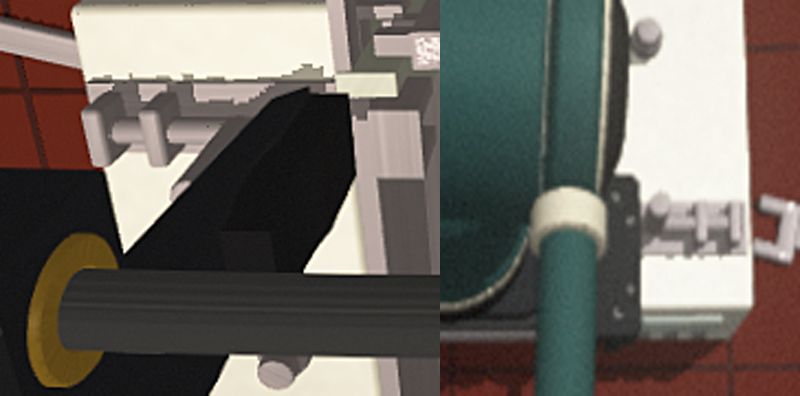

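The crop shows the knob's edge at picture (102,306), so its centre is near (110,306). That puts the knob at about (638,-133.5), which I'll use to approach.

drive_tool --motion '[[[-0.052, -0.097, 0, 0, 0, 0, 0.4], [-0.052, -0.097, 0, 0, 0, 0, 0.4], [-0.052, -0.097, 0, 0, 0, 0, 0.4], [-0.053, -0.097, 0, 0, 0, 0, 0.4], [0, 0, 0.05, 0, 0, 0, 0.4], [0, 0, 0.05, 0, 0, 0, 0.4], [0, 0, 0.05, 0, 0, 0, 0.4], [0, 0, 0, 0, 0, 0, 0.4], [0, 0, 0, 0, 0, 0, 0.4]]]'

```text
t: 6.52
position: [635.3, -127.6, 217.5]
orientation: [0.005, 1.0, 0.0, -0.001]
contact_force: [-0.6, 0.5, -0.1]
width: 52.9
grasp_force: 0.0
```

Run:
```python
from loc import *
im=env.get_image("wrist");s=env.get_state();print(s["position"],s["width"])
for r in env.spot_point(im,"bolt_knob"): print(r, at_z(im,r["point"],158))
p=s["position"]
c=im["pixels"].copy();cv2.circle(c,tuple(int(q) for q in proj(im,[p[0],p[1],158])),4,(0,255,0),1);cv2.imwrite("pics/w2.png",c)
```

```text
[ 636.0801852  -127.62571286  218.82788717] 52.664381719819914
{'point': [269.0, 258.8], 'score': 0.97} [ 640.39956402 -134.37144618  158.        ]
```

View pics/w2.png

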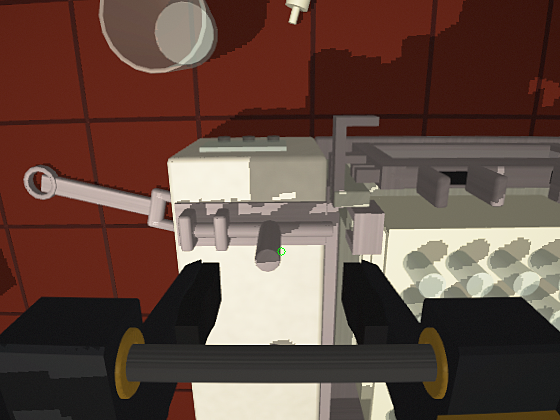

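The knob stands clearly at (269,259) and the TCP axis marker is at (281,251), so I correct by about 4 mm in x and -6.5 mm in y, then descend and grip.

drive_tool --motion '[[[-0.013, -0.022, 0, 0, 0, 0, 0.4], [0, 0, 0.052, 0, 0, 0, 0.4], [0, 0, 0.052, 0, 0, 0, 0.4], [0, 0, 0.052, 0, 0, 0, 0.4], [0, 0, 0.051, 0, 0, 0, 0.4], [0, 0, 0, 0, 0, 0, 0.4], [0, 0, 0, 0, 0, 0, 0.9], [0, 0, 0, 0, 0, 0, 0.9], [0, 0, 0, 0, 0, 0, 0.9], [0, 0, 0, 0, 0, 0, 0.9], [0, 0, 0, 0, 0, 0, 0.9], [0, 0, 0, 0, 0, 0, 0.9]]]'

```text
t: 7.62
position: [640.3, -134.4, 157.4]
orientation: [0.005, 1.0, -0.0, 0.001]
contact_force: [0.3, 0.3, -0.3]
width: 15.5
grasp_force: 0.3
```

drive_tool --motion '[[[0, 0, 0, 0, 0, 0, 1], [0, 0, 0, 0, 0, 0, 1], [0, 0.015, 0, 0, 0, 0, 1], [0, 0.015, 0, 0, 0, 0, 1], [0, 0.015, 0, 0, 0, 0, 1], [0, 0.015, 0, 0, 0, 0, 1], [0, 0.015, 0, 0, 0, 0, 1], [0, 0.01, 0, 0, 0, 0, 1], [0, 0, 0, 0, 0, 0, 1]]]'

```text
t: 8.37
position: [640.3, -107.7, 157.3]
orientation: [0.005, 1.0, 0.0, 0.0]
contact_force: [-2.6, 0.5, 5.9]
width: 13.0
grasp_force: 30.0
```

drive_tool --motion '[[[0, 0.01, 0, 0, 0, 0, 1], [0, 0.01, 0, 0, 0, 0, 1], [0, 0, 0, 0, 0, 0, 1]]]'

```text
t: 8.62
position: [640.3, -105.3, 157.3]
orientation: [0.004, 1.0, -0.003, 0.0]
contact_force: [-1.8, -10.6, 4.4]
width: 12.8
grasp_force: 30.0
```

drive_tool --motion '[[[0, 0.012, 0, 0, 0, 0, 1], [0, 0.012, 0, 0, 0, 0, 1], [0, 0, 0, 0, 0, 0, 1], [0, 0, 0, 0, 0, 0, 1]]]'

```text
t: 8.95
position: [640.3, -104.7, 157.5]
orientation: [0.004, 1.0, -0.008, 0.001]
contact_force: [-2.6, -31.3, 3.1]
width: 13.2
grasp_force: 30.1
```

Run:
```python
from loc import *
s=env.get_state();print(s["position"],s["contact_force"],s["width"])
im=env.get_image("wrist")
for t in("keeper","bolt_knob","safety_grip","main_grip"):
  r=env.spot_point(im,t)
  if r: print(t,r[0],at_z(im,r[0]["point"],dict(keeper=112,bolt_knob=158).get(t,136)))
a=im["pixels"]
cv2.imwrite("pics/w3.png",cv2.resize(a[120:360,150:470],(800,600),interpolation=cv2.INTER_CUBIC))
```

```text
[ 640.31253236 -104.74581625  157.49580891] [ -2.57133184 -31.27232984   3.0632695 ] 13.156077415842413
keeper {'point': [327.7, 265.6], 'score': 0.57} [642.62642392 -83.19164787 112.        ]
bolt_knob {'point': [280.8, 314.9], 'score': 0.78} [ 639.7032546  -105.29108961  158.        ]
safety_grip {'point': [471.3, 207.9], 'score': 0.9} [605.39389993 -29.28163359 136.        ]
```

View pics/w3.png

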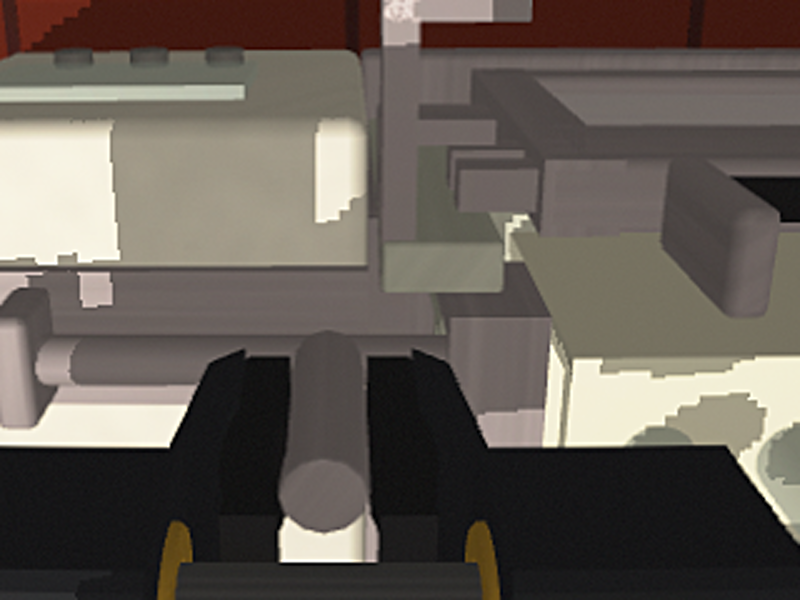

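The rod runs into the keeper at crop (495,340), and the knob centre is 20 mm from the keeper mouth. That matches fully home, and the 31 N stop agrees. Next I release, lift and go over the main catch.

drive_tool --motion '[[[0, 0, 0, 0, 0, 0, 0.65], [0, 0, 0, 0, 0, 0, 0.65], [0, 0, 0, 0, 0, 0, 0.65], [0, 0, -0.06, 0, 0, 0, 0.65], [0, 0, -0.06, 0, 0, 0, 0.65], [0, 0, -0.06, 0, 0, 0, 0.65], [0.024, 0.105, 0, 0, 0, 0, 0.4], [0.024, 0.105, 0, 0, 0, 0, 0.4], [0.024, 0.105, 0, 0, 0, 0, 0.4], [0.024, 0.105, 0, 0, 0, 0, 0.4], [0.024, 0.105, 0, 0, 0, 0, 0.4], [0, 0, 0, 0, 0, 0, 0.4]]]'

```text
t: 10.2
position: [603.7, 68.3, 209.6]
orientation: [0.003, 1.0, 0.002, -0.001]
contact_force: [1.0, -0.8, -0.3]
width: 52.8
grasp_force: 0.0
```

```bash
cat > look.py <<'E'
from loc import *
s=env.get_state();print(s["position"],s["orientation"],s["contact_force"],s["width"]);print(rot(s["orientation"]).round(4))
for n in("wrist","top","side"):
  im=env.get_image(n)
  for t,z in(("keeper",112),("bolt_knob",158),("safety_grip",136),("main_grip",136),("gate_hinge",120)):
    r=env.spot_point(im,t)
    if r: print(n,t,round(r[0]["score"],2),np.round(r[0]["point"]),at_z(im,r[0]["point"],z).round(1))
  if n=="wrist": W=im
E
python3 look.py
```

```text
[603.73181126  68.3150957  209.58457253] [ 0.00308427  0.99999267  0.0018046  -0.00137205] [ 0.99752686 -0.79845311 -0.34401586] 52.817211561196366
[[-1.      0.0062 -0.0027]
 [ 0.0062  1.      0.0036]
 [ 0.0028  0.0036 -1.    ]]
wrist keeper 0.56 [ 51. 276.] [638.9 -84.1 112. ]
wrist safety_grip 0.6 [109. 244.] [605.9 -28.9 136. ]
wrist gate_hinge 0.97 [360. 233.] [606.8 115.8 120. ]
top keeper 0.81 [296. 182.] [641.1 -88.1 112. ]
top bolt_knob 0.58 [308. 177.] [ 640.1 -107.5  158. ]
top safety_grip 0.79 [266. 200.] [602.  -30.1 136. ]
top main_grip 0.74 [223. 196.] [610.   52.3 136. ]
top gate_hinge 0.67 [190. 200.] [606.7 116.8 120. ]
side keeper 0.89 [321. 224.] [646.7 -84.6 112. ]
side bolt_knob 0.64 [324. 218.] [ 635.1 -100.9  158. ]
side safety_grip 0.87 [291. 211.] [609.4 -27.7 136. ]
side main_grip 0.58 [267. 190.] [612.   53.6 136. ]
side gate_hinge 0.83 [248. 183.] [602.3 114.2 120. ]
```

drive_tool --motion '[[[-0.008, -0.03, 0, 0, 0, 0, 0.3], [0, 0, 0.05, 0, 0, 0, 0.3], [0, 0, 0.05, 0, 0, 0, 0.3], [0, 0, 0.05, 0, 0, 0, 0.3], [0, 0, 0.048, 0, 0, 0, 0.3], [0, 0, 0, 0, 0, 0, 0.3], [0, 0, 0, 0, 0, 0, 0.6], [0, 0, 0, 0, 0, 0, 0.6], [0, 0, 0, 0, 0, 0, 0.75], [0, 0, 0, 0, 0, 0, 0.75], [0, 0, 0, 0, 0, 0, 0.8], [0, 0, 0, 0, 0, 0, 0.8]]]'

```text
t: 12.1
position: [609.2, 59.6, 152.6]
orientation: [0.006, 1.0, 0.006, 0.001]
contact_force: [1.9, 21.6, -1.1]
width: 26.4
grasp_force: 30.0
```

drive_tool --motion '[[[0.005, 0.003, 0, 0, 0, 0.25, 0.8], [0.005, 0, 0, 0, 0, 0.25, 0.8], [0.005, 0, 0, 0, 0, 0.25, 0.8], [0.005, 0, 0, 0, 0, 0.25, 0.8], [0.005, 0, 0, 0, 0, 0.15, 0.8], [0, 0, 0, 0, 0, 0, 0.8], [0, 0, 0, 0, 0, 0, 0.8]]]'

```text
t: 12.68
position: [602.4, 59.8, 152.6]
orientation: [0.065, 0.998, 0.004, 0.002]
contact_force: [3.7, 16.7, -2.4]
width: 26.3
grasp_force: 30.0
```

```bash
python3 look.py | grep -v keeper
```

```text
[602.40136324  59.82386675 152.5771245 ] [0.06545297 0.99784423 0.00430134 0.002075  ] [ 3.69232193 16.73666245 -2.43952912] 26.311675434345712
[[-0.9914  0.1306  0.0047]
 [ 0.1306  0.9914  0.0083]
 [-0.0036  0.0089 -1.    ]]
wrist safety_grip 0.59 [ 70. 290.] [590.2 -28.1 136. ]
wrist main_grip 0.68 [266. 283.] [597.4  53.7 136. ]
wrist gate_hinge 0.94 [404. 267.] [606.8 115.4 120. ]
top bolt_knob 0.65 [308. 174.] [ 645.7 -107.1  158. ]
top safety_grip 0.86 [264. 208.] [585.7 -24.9 136. ]
top main_grip 0.62 [224. 198.] [605.4  49.6 136. ]
top gate_hinge 0.86 [190. 200.] [606.5 116.4 120. ]
side bolt_knob 0.56 [328. 214.] [ 648.1 -100.4  158. ]
side safety_grip 0.85 [284. 214.] [594.5 -23.3 136. ]
side main_grip 0.59 [263. 192.] [601.5  55.3 136. ]
side gate_hinge 0.88 [248. 183.] [602.4 115.5 120. ]
```

drive_tool --motion '[[[0, 0, 0, 0, 0, 0, 0.35], [0, 0, 0, 0, 0, 0, 0.35], [0, 0, 0, 0, 0, 0, 0.35], [0, 0, 0, 0, 0, 0, 0.35], [0, 0, -0.06, 0, 0, 0, 0.35], [0, 0, -0.06, 0, 0, 0, 0.35], [0, 0, -0.06, 0, 0, 0, 0.35], [0, 0, 0, 0, 0, 0, 0.35]]]'

```text
t: 14.25
position: [603.1, 54.4, 209.6]
orientation: [0.066, 0.998, 0.0, 0.003]
contact_force: [1.1, 0.8, 0.4]
width: 57.4
grasp_force: 0.0
```

```bash
python3 look.py | grep -v keeper
```

```text
[603.10779223  54.44662868 209.62657064] [6.56770641e-02 9.97835067e-01 4.50746001e-04 3.39090029e-03] [1.0560162  0.77072887 0.38566799] 57.353716727190196
[[-9.914e-01  1.311e-01  6.800e-03]
 [ 1.311e-01  9.914e-01  5.000e-04]
 [-6.700e-03  1.300e-03 -1.000e+00]]
wrist safety_grip 0.61 [133. 247.] [597.5 -29.5 136. ]
wrist main_grip 0.77 [282. 235.] [601.5  54.9 136. ]
wrist gate_hinge 0.79 [382. 219.] [605.7 114.1 120. ]
top bolt_knob 0.47 [307. 178.] [ 639.  -106.4  158. ]
top safety_grip 0.9 [265. 206.] [588.9 -27.  136. ]
top main_grip 0.91 [222. 198.] [605.8  53.9 136. ]
top gate_hinge 0.78 [192. 200.] [605.9 114.3 120. ]
side bolt_knob 0.48 [326. 218.] [ 637.3 -104.   158. ]
side safety_grip 0.88 [284. 213.] [594.9 -22.5 136. ]
side main_grip 0.75 [264. 193.] [600.6  54.  136. ]
side gate_hinge 0.66 [246. 182.] [600.2 118.8 120. ]
```

drive_tool --motion '[[[0, -0.13, 0, 0, 0, 0, 0.3], [0, -0.13, 0, 0, 0, 0, 0.3], [0, 0, 0, 0, 0, 0, 0.3], [0, 0, 0, 0, 0, 0, 0.3]]]'

```text
t: 15.48
position: [590.5, -24.3, 205.4]
orientation: [0.067, 0.998, 0.0, 0.0]
contact_force: [0.3, -0.3, 0.5]
width: 61.8
grasp_force: 0.0
```

```bash
echo 'cv2.imwrite("pics/w4.png",W["pixels"])' >> look.py; python3 look.py | grep -v keeper
```

```text
[590.48631272 -24.34110839 205.35470643] [6.69982836e-02 9.97753084e-01 3.09447611e-05 1.08858020e-04] [ 0.30595853 -0.2778979   0.53680458] 61.8316048116926
[[-9.910e-01  1.337e-01  2.000e-04]
 [ 1.337e-01  9.910e-01  0.000e+00]
 [-2.000e-04  1.000e-04 -1.000e+00]]
wrist safety_grip 0.92 [273. 250.] [594.3 -29.7 136. ]
wrist main_grip 0.65 [424. 244.] [602.1  53.1 136. ]
top safety_grip 0.78 [268. 208.] [585.6 -33.4 136. ]
top main_grip 0.58 [224. 199.] [604.4  50.7 136. ]
top gate_hinge 0.96 [189. 199.] [607.9 119.9 120. ]
side bolt_knob 0.58 [327. 219.] [ 638.1 -108.3  158. ]
side safety_grip 0.88 [286. 214.] [596.7 -26.4 136. ]
side main_grip 0.86 [264. 190.] [608.1  59.7 136. ]
side gate_hinge 0.67 [247. 185.] [595.8 109.9 120. ]
```

View pics/w4.png

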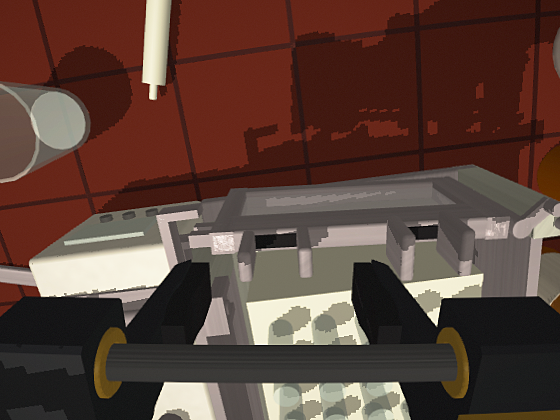

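The picture shows the gate ajar, with the safety plates at (246,255) and (305,255). The catch line slopes 0.094 rad in the world, so the gate is at about 0.085. I'm descending on the safety catch and squeezing it.

drive_tool --motion '[[[-0.014, 0.002, 0, 0, 0, -0.35, 0.3], [0, 0, 0.06, 0, 0, 0, 0.3], [0, 0, 0.06, 0, 0, 0, 0.3], [0, 0, 0.06, 0, 0, 0, 0.3], [0, 0, 0, 0, 0, 0, 0.3], [0, 0, 0, 0, 0, 0, 0.3], [0, 0, 0, 0, 0, 0, 0.6], [0, 0, 0, 0, 0, 0, 0.6], [0, 0, 0, 0, 0, 0, 0.75], [0, 0, 0, 0, 0, 0, 0.75], [0, 0, 0, 0, 0, 0, 0.85], [0, 0, 0, 0, 0, 0, 0.85]]]'

```text
t: 17.38
position: [595.8, -22.6, 152.8]
orientation: [0.047, 0.999, 0.0, 0.001]
contact_force: [-0.0, 0.2, 3.4]
width: 26.8
grasp_force: 30.0
```

drive_tool --motion '[[[0, 0, 0, 0, 0, 0, 0.85], [0, 0, 0, 0, 0, 0, 0.85]]]'

```text
t: 17.55
position: [595.8, -22.6, 152.8]
orientation: [0.047, 0.999, -0.0, 0.001]
contact_force: [-0.5, 0.4, 6.2]
width: 26.5
grasp_force: 30.0
```

drive_tool --motion '[[[0.029, 0.001, 0, 0, 0, 0.6, 0.85], [0.029, 0.001, 0, 0, 0, 0.6, 0.85], [0.029, 0.001, 0, 0, 0, 0.6, 0.85], [0.029, 0.001, 0, 0, 0, 0.6, 0.85], [0.029, 0.001, 0, 0, 0, 0.6, 0.85], [0, 0, 0, 0, 0, 0, 0.85]]]'

```text
t: 18.05
position: [552.6, -11.9, 152.8]
orientation: [0.204, 0.979, -0.0, 0.001]
contact_force: [-0.3, -3.0, 5.1]
width: 26.6
grasp_force: 30.0
```

```bash
cat > arc.py <<'E'
from h import *
s=env.get_state();p=s["position"];Q=rot(s["orientation"])
d=np.array([606.7,115.8])-p[:2]
print(s["t"],p.round(1),"r",np.hypot(*d),"pos ang",np.arctan2(d[0],d[1])-.011,"tool ang",np.arctan2(Q[0,1],Q[1,1])-.011,Q[2].round(3),s["contact_force"].round(1),s["width"],s["grasp_force"],s["joint_pos"].round(2))
E
python3 arc.py
```

```text
18.05 [552.6 -11.9 152.8] r 138.64336766912058 pos ang 0.38966046386115905 tool ang 0.3989987597609699 [-0.002 -0.001 -1.   ] [-0.3 -3.   5.1] 26.598282525955376 29.967599557712674 [-0.07  0.13  1.98 -0.    1.03 -1.23]
```

drive_tool --motion '[[[0.029, 0.001, 0, 0, 0, 0.6, 0.85], [0.029, 0.001, 0, 0, 0, 0.6, 0.85], [0.029, 0.001, 0, 0, 0, 0.6, 0.85], [0.029, 0.001, 0, 0, 0, 0.6, 0.85], [0.029, 0.001, 0, 0, 0, 0.6, 0.85], [0.029, 0.001, 0, 0, 0, 0.6, 0.85], [0.029, 0.001, 0, 0, 0, 0.6, 0.85], [0.029, 0.001, 0, 0, 0, 0.6, 0.85], [0.029, 0.001, 0, 0, 0, 0.6, 0.85], [0, 0, 0, 0, 0, 0, 0.85]]]'

```text
t: 18.88
position: [492.1, 37.8, 152.7]
orientation: [0.469, 0.883, -0.001, -0.001]
contact_force: [-6.1, -4.4, 11.8]
width: 26.5
grasp_force: 30.0
```

```bash
python3 arc.py
```

```text
18.8833 [492.1  37.8 152.7] r 138.5882651531025 pos ang 0.9623955872340767 tool ang 0.9644331964319575 [ 0.    -0.002 -1.   ] [-6.1 -4.4 11.8] 26.52824583451833 29.975086566992104 [ 0.03  0.02  2.1  -0.    1.03 -0.57]
```

drive_tool --motion '[[[0.029, 0.001, 0, 0, 0, 0.6, 0.85], [0.029, 0.001, 0, 0, 0, 0.6, 0.85], [0.029, 0.001, 0, 0, 0, 0.6, 0.85], [0.029, 0.001, 0, 0, 0, 0.6, 0.85], [0.029, 0.001, 0, 0, 0, 0.6, 0.85], [0.029, 0.001, 0, 0, 0, 0.6, 0.85], [0.029, 0.001, 0, 0, 0, 0.6, 0.85], [0.029, 0.001, 0, 0, 0, 0.6, 0.85], [0.014, 0.001, 0, 0, 0, 0.3, 0.85], [0, 0, 0, 0, 0, 0, 0.85], [0, 0, 0, 0, 0, 0, 0.85], [0, 0, 0, 0, 0, 0, 0.85]]]'

```text
t: 19.88
position: [468.3, 106.7, 152.7]
orientation: [0.684, 0.729, -0.002, -0.001]
contact_force: [-10.6, -3.5, 15.4]
width: 26.7
grasp_force: 30.0
```

```bash
python3 arc.py; sed -i 's/w4/w5/;s/W\["pixels"\]/env.get_image("side")["pixels"]/' look.py; python3 look.py|grep -v Q
```

```text
19.8833 [468.3 106.7 152.7] r 138.7427578296218 pos ang 1.494283766455181 tool ang 1.4964524179487204 [-0.001 -0.005 -1.   ] [-10.6  -3.5  15.4] 26.66596957215782 29.96833907905966 [ 0.17 -0.    2.12 -0.    1.03  0.11]
[468.25487041 106.7171071  152.72674584] [ 0.68435804  0.72914238 -0.00190444 -0.00135146] [-10.61934352  -3.53500491  15.36561188] 26.66596957215782
[[-6.33e-02  9.98e-01 -4.60e-03]
 [ 9.98e-01  6.33e-02 -9.00e-04]
 [-6.00e-04 -4.60e-03 -1.00e+00]]
wrist safety_grip 0.86 [265. 295.] [461.1 103.7 136. ]
wrist main_grip 0.65 [466. 290.] [544.9 111.2 136. ]
top keeper 0.62 [298. 184.] [637.8 -91.3 112. ]
top bolt_knob 0.71 [309. 176.] [ 642.8 -109.8  158. ]
top gate_hinge 0.91 [193. 199.] [607.  111.4 120. ]
side keeper 0.8 [319. 228.] [637.3 -89.9 112. ]
side bolt_knob 0.62 [325. 218.] [ 636.5 -102.2  158. ]
side safety_grip 0.95 [200. 208.] [467.3 112.9 136. ]
side main_grip 0.81 [227. 191.] [542.2 114.5 136. ]
side gate_hinge 0.59 [249. 182.] [607.3 116.3 120. ]
```

View pics/w5.png

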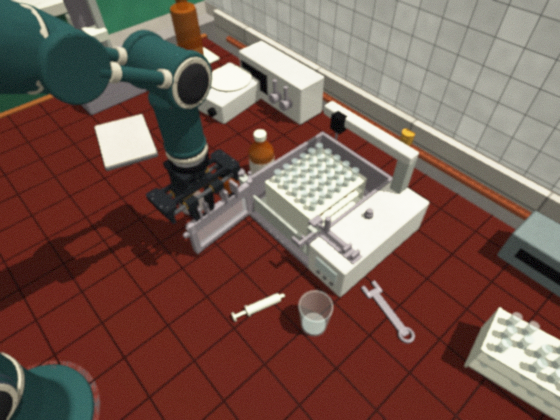

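The gate stands square to the bay in the gripper at about (205,210), the bolt is home at (325,220), the rack is in place and the glassware is undisturbed. Handing in.

```bash
python3 -c "
from cell import env
print(env.sign_off())"
```

```text
the job is handed in; nothing more can be done
None
```

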